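# Trip test of the bench breaker

## Task

Do the trip test on the bench's safety breaker, pressing lightly with the fingertips: switch the socket box off at its rocker, then press the small round test button on the breaker box so that the breaker's wide lever drops to off by itself (do not throw it off by hand). Push the lever back up to on, and last of all switch the socket's rocker on again. Leave all the loose things on the table where they are.

Things in the scene. Friction and masses are not known exactly. Their poses are not given: they have to be found in the camera images.
- breaker_box: Grey sloping box, 130 mm wide, with a white breaker: wide black lever on the left, small round test button on the right. Fixed, 130 mm deep, front edge 45 mm high, back edge 73 mm. Origin: centre of underside; x to its back, y left, z up. Panel slopes up 12 degrees to the back; its middle is 59 mm above the origin. White face: 5 mm above the panel, 46 mm (slope) by 72 mm, centred.
- main_lever (a joint): Breaker lever (rad): 0 on (leans 34 degrees to the back from square to the panel), 0.9 off (17 degrees to the front). Starts on; snaps over at 0.45. Hinge along the box's y, 17 mm left of the panel's middle, 1 mm below its surface. From off, about 2 N towards the back on its front side throws it on. The test button throws it off; while that is held in, it cannot be put on.
- lever_tip (a point): On the lever's centre plane just short of its end, 25 mm from the hinge, moving with it; 15 mm above the white face when on, 18 mm when off. The lever is a flat tab 22 mm wide, 6.5 mm thick, ending 26 mm from the hinge; round the hinge it has a round hub of 7.5 mm radius, so push it 10 to 20 mm above the hinge.
- test_button (a joint): How far the round test button is pressed in (m): 0 out, 0.005 fully in; it springs back. Pressed about 3 mm in it trips the breaker; that takes about 6 N. Like the other switches it gives a little in its panel (6 N a mm).
- test_button_top (a point): Centre of the test button's top, moving with it. Button 12 mm across, standing 10 mm above the white face, pressed square to the panel; it lies 38 mm to the right of the lever's middle.
- socket_box: Grey sloping box 116 mm wide with a white face plate: a black rocker switch on the left, a round socket outlet on the right. Fixed, 130 mm deep, front edge 45 mm high, back edge 73 mm. Origin: centre of underside; x to its back, y left, z up. Panel slopes up 12 degrees to the back; its middle is 59 mm above the origin. 
- socket_rocker (a joint): Angle of the socket's rocker (rad): 0 is on (front end pressed in, back end standing up), 0.35 is off (back end pressed in, front end standing up). It snaps over at the middle; it starts on. Pressing the raised end down about 6 mm with some 4 N switches it over.
- rocker_back_end (a point): On the rocker's surface, 14 mm behind its middle and 4 mm from its back end, moving with it. The rocker is 22 mm wide and 36 mm long up the slope, dished in the middle. This point stands 14 mm above the panel when on, 9 mm when off.
- rocker_front_end (a point): The same on the front half of the rocker: 14 mm in front of its middle; 9 mm above the panel when on, 14 mm when off.
- pencil: Red wooden pencil, 142 mm long, 7 mm thick. Loose; to be left alone.
- spool: Black fishing-line spool lying flat, 61 mm across, 20 mm high. Loose; to be left alone.
- minnow: Small spotted fish-shaped lure, 65x29x12 mm. Loose; to be left alone.
- tin: Closed red hinged tin, 76x112x28 mm. Loose; to be left alone.
- craw: Dark red crayfish lure, 58x27x11 mm. Loose; to be left alone.

How it is judged (in metres and radians):
On the way, in this order (a step that is already met when the one before it is completed fails the run):
1. the socket's rocker is switched off while the breaker is still on (value of joint socket_rocker above 0.29 rad and value of joint main_lever below 0.12 rad), for 0.1 s.
2. with the socket off, the breaker lever has dropped to off without being touched (value of joint socket_rocker above 0.29 rad and value of joint main_lever above 0.8 rad and contact force between each of the arm, the fingers and main_lever below 0.3 N), for 0.05 s.
3. with the socket still off and the test button out, the breaker lever is up at on again (all of step 1 and value of joint test_button below 0.0012 m), for 0.1 s.
At the end, for the whole second after the job is handed in: Rocker on (below 0.06 rad), breaker lever on (below 0.12 rad), test button out (less than 1.2 mm in), loose things within 20 mm of where they stood (value of joint socket_rocker below 0.06 rad and value of joint main_lever below 0.12 rad and value of joint test_button below 0.0012 m and distance of each of pencil, spool, minnow, tin, craw from where it was at the start of the episode below 0.02 m); the robot touches nothing.
It fails at once if a box is pressed hard: more than 30 N on it (contact force between any of the arm, the fingers and breaker_box above 30 N or contact force between any of the arm, the fingers and socket_box above 30 N).
It fails at once if the breaker lever is thrown towards off by hand (value of joint main_lever between 0.15 and 0.6 rad and velocity of joint main_lever above 0.3 rad/s and contact force between any of the arm, the fingers and main_lever above 0.4 N).
It fails at once if a loose thing is lifted or moved more than 20 mm (distance of any of pencil, spool, minnow, tin, craw from where it was at the start of the episode above 0.02 m).
It also fails if it takes over 72 s, if anything falls off the work surface, if the arm or the gripper's body presses on something with over 40 N, if the wrist force passes 120 N, or if a joint passes its speed limit or range.

## Robot

A 6-joint arm with a two-finger parallel gripper is mounted at the origin on the work surface; the furniture and walls round the work are solid. World frame = base frame: x ahead of the robot, y to its left, z up, the work surface at z = 0. Lengths are in mm, angles in rad, forces in N, time in s.
With the tool pointing down it reaches from about 400 to 925 mm from the base axis. Payload 12.5 kg.
Tool frame: the origin (TCP) lies midway between the tips of the shut fingers; the grasp point (between the pads) lies 19 mm behind it (env.tcp_to_grasp is the distance from the TCP to the grasp point, in mm); z points along the fingers, y is the line along which they close (so a half turn about z gives the same grasp; the last joint's range is limited). The gripper opens to 95 mm and grips with 3 to 60 N. Pads are 20 mm wide; open, the fingers measure 119 mm over their backs; the gripper's body (75 mm by 180 mm) begins 59 mm behind the grasp point.
Start: joints at [-1.393, 0.491, 1.559, -0, 1.092, -0.106], TCP at [175.026, -600.01, 214.661] pointing down, gripper open.
Joint ranges: [-3.1, 3.1], [-0.84, 2.19], [0.05, 2.79], [-1.13, 4.28], [0.06, 2.93], [-2.69, 2.69]. Speed limits (rad/s): [2.22, 2.22, 2.79, 3.14, 3.14, 3.14].

## Interface

Orientations are given as [roll, pitch, yaw] about the fixed x, y, z axes, in that order (R = Rz(yaw) Ry(pitch) Rx(roll)).
In Python, from cell import env gives the robot as it stands. The module is installed in compiled form; this text tells all that it offers.
- The arm moves only by the tool step_arm, never from a script. Its argument "plan" is a list that holds one entry, the list of rows, each a list of 5 numbers: the shift along the tool's x, y, z in mm, then the turn about the tool's z in degrees, then the opening, from -1 (shut) to 1 (fully open). A call has 1 to 8 rows; each row is the pose to reach, as a shift and turn from the pose commanded when the call began, along the tool's axes at that moment; what a row does not reach only later rows make up. A row lasts 1/12 s, in which the tool goes at most 41.7 mm and 7.16 degrees, less where a joint would pass 70% of its speed; a pose out of reach is approached as far as the arm can. A call with a gripper value outside its range is refused whole. The fingers move at their own pace and stop on an object; the grip force is fixed at half the most. Time passes only in rows, so rows that repeat a pose let the fingers close. It gives the time, the measured TCP pose, the force, the opening and the grip force at its end, in the units of the state.
- env.state(): the state, without advancing time (a new reading comes with each control period).
- env.read_camera(name): name is "scene" or "side" or "wrist"; returns the picture (400x640x3 uint8, blue, green, red); there is no depth.
- env.get_calibration(name): a dict with "K" (3x3 intrinsics, pixels), "extrinsics" (4x4, takes a point from world to camera coordinates). Camera axes: x right, y up, looking along -z (the intrinsics and any distortion apply to the point x, -y, -z); pixel columns grow to the right and rows downward; lengths in mm; the calibration is good to about 2 mm. The wrist camera is an equidistant fisheye: a pixel r from the principal point sees the ray r / f radians off the axis. A picture is of the moment at which its call begins: read the wrist's pose just before it. get_calibration takes no time and is no camera call; for the wrist camera it gives the pose at the moment of the call.
- env.job_done(): hands the job in; it is judged then, once.
The state is a dict: "t": time; "joints": joint angles; "qvel": joint speeds; "tau": joint torques, N m; "eef_pos": TCP position; "tcp_rot": TCP orientation; "ft_force": force on the tool from outside, world axes, zero at the start; "moment": the same for the moment, N m; "opening": opening from 0.0 (shut) to 1.0 (fully open); "grip_force": force on a finger pad.
Only numpy, scipy, OpenCV 4.12 (cv2) and the standard library are available. Lean on these libraries where they do the work, as an engineer would, in place of code of your own. Each camera call takes 0.05 s, during which the arm holds its last target. There are 200 camera calls.

## Working session

There is one attempt and no reset: what is moved stays moved. The work goes in short steps, Python scripts to look and compute and a tool call to move; the robot and the scene stay as the last step left them, time stands still between calls to the robot, and variables do not carry over. Pictures are saved under pics/ and viewed, at most 10 in all, crops included, and the job is handed in when it is done.

Besides the shell and the picture viewer there is one more tool, called by a JSON object that holds its "fn" and its "kwargs". step_arm: Moves the arm, as the interface text tells. Its arguments: {"type":"object","properties":{"plan":{"type":"array"}},"required":["plan"]}

```bash
mkdir -p pics; python3 - <<'E'
from cell import env
import cv2,numpy as np
for n in ("scene","side"):
    cv2.imwrite(f"pics/{n}0.png",env.read_camera(n))
    c=env.get_calibration(n);print(n,np.round(c["K"],1).tolist(),np.round(c["extrinsics"],4).tolist(),[k for k in c])
s=env.state();print({k:np.round(v,3).tolist() for k,v in s.items()})
E
```

```text
scene [[476.4, 0.0, 323.5], [0.0, 476.4, 196.2], [0.0, 0.0, 1.0]] [[-0.862, -0.5066, 0.0165, 417.2133], [0.3473, -0.5666, 0.7473, -305.1183], [-0.3692, 0.6499, 0.6643, -1140.493], [0.0, 0.0, 0.0, 1.0]] ['K', 'extrinsics']
side [[471.9, 0.0, 317.9], [0.0, 471.9, 202.3], [0.0, 0.0, 1.0]] [[0.9097, 0.4148, 0.0181, -460.0793], [-0.2829, 0.5873, 0.7583, 103.9605], [0.3039, -0.695, 0.6516, -1366.6974], [0.0, 0.0, 0.0, 1.0]] ['K', 'extrinsics']
{'t': 0.1, 'joints': [-1.393, 0.491, 1.559, 0.0, 1.092, -0.106], 'qvel': [0.001, -0.003, -0.002, -0.001, -0.001, -0.001], 'tau': [0.003, -61.362, -25.861, 0.069, 0.047, -0.0], 'eef_pos': [174.977, -599.786, 214.136], 'tcp_rot': [-3.141, -0.0, 0.284], 'ft_force': [0.46, -0.702, -0.289], 'moment': [0.024, 0.019, -0.007], 'grip_force': 0.0, 'opening': 0.996}
```

View pics/scene0.png

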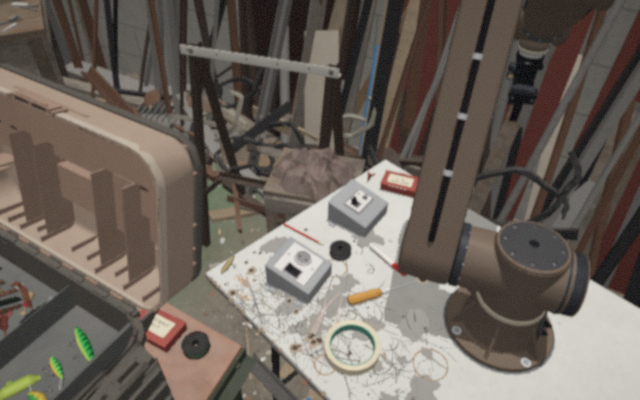

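View pics/side0.png

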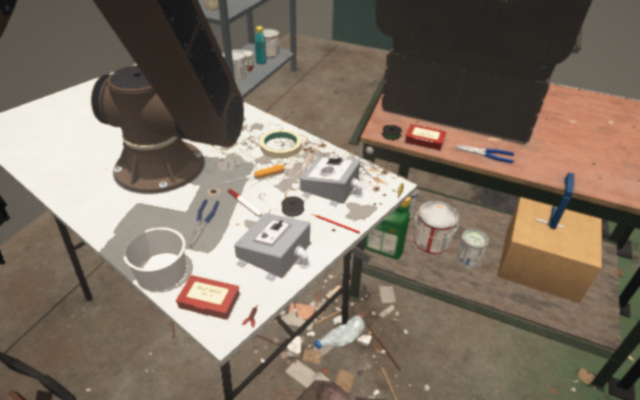

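The scene view shows the socket box at about (300,268) and the breaker box at (357,207). In the side view they are at (330,175) and (273,243). I'll enlarge both boxes in both views.

```bash
python3 - <<'E'
import cv2,numpy as np
a=cv2.imread("pics/scene0.png");b=cv2.imread("pics/side0.png")
def c(i,u,v): return cv2.resize(i[v:v+75,u:u+100],(400,300),interpolation=cv2.INTER_CUBIC)
cv2.imwrite("pics/m.png",np.vstack([np.hstack([c(a,250,230),c(a,308,170)]),np.hstack([c(b,280,140),c(b,225,205)])]))
E
```

```text
(no output)
```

View pics/m.png

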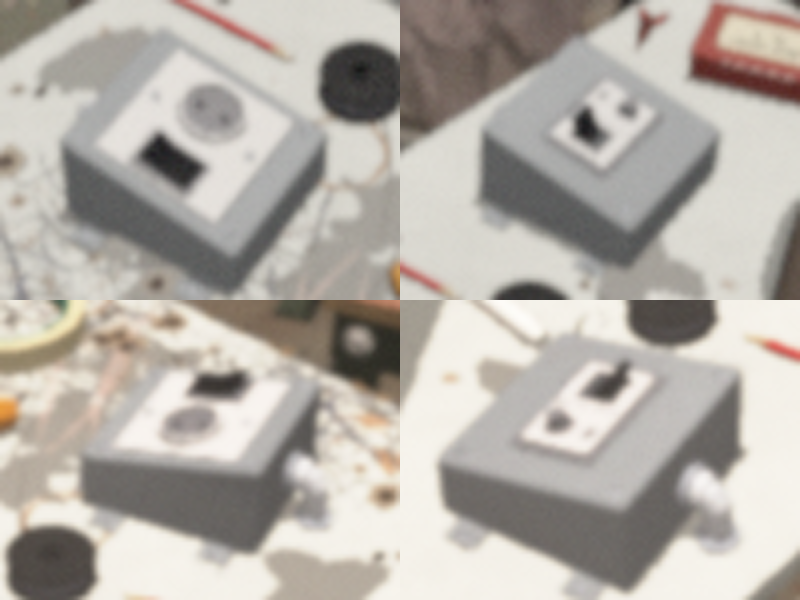

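The crops give the panel corners. In both boxes the high edge with the cable points away from the robot. I'll fit each box pose (x, y, yaw) to these corners.

```bash
cat > h.py <<'E'
from cell import env
import cv2,numpy as np
from scipy.optimize import least_squares
from scipy.spatial.transform import Rotation as R
def proj(c,P):
    p=np.c_[P,np.ones(len(P))]@c["extrinsics"].T; K=c["K"]
    return np.c_[K[0,2]+K[0,0]*p[:,0]/-p[:,2],K[1,2]+K[1,1]*-p[:,1]/-p[:,2]]
def fish(c,P):
    p=np.c_[P,np.ones(len(P))]@c["extrinsics"].T; q=np.c_[p[:,0],-p[:,1],-p[:,2]]
    rr=np.hypot(q[:,0],q[:,1]);th=np.arctan2(rr,q[:,2]);K=c["K"]
    return np.c_[K[0,2]+K[0,0]*th*q[:,0]/rr,K[1,2]+K[1,1]*th*q[:,1]/rr]
def w(pose,L): # local->world, pose x,y,yaw
    return R.from_euler('z',pose[2]).apply(np.atleast_2d(L))+[pose[0],pose[1],0]
c12,s12=np.cos(np.radians(12)),np.sin(np.radians(12))
def pan(a,y,h): # up-slope a, left y, height above panel h
    return np.array([a*c12-h*s12,y,59+a*s12+h*c12])
E
python3 - <<'E'
from h import *
S=env.get_calibration("scene");D=env.get_calibration("side")
def fit(hw,so,sc,do,dc):
    L=np.array([[-65,-hw,45],[65,-hw,73],[65,hw,73],[-65,hw,45.]])
    sc=np.array(sc)/4+so;dc=np.array(dc)/4+do
    f=lambda p:np.r_[(proj(S,w(p,L))-sc).ravel(),(proj(D,w(p,L))-dc).ravel()]
    r=min((least_squares(f,[600,-200,y],loss='soft_l1',x_scale=[10,10,.1]) for y in(-1.5,-.7,0,.7)),key=lambda r:r.cost)
    print(np.round(r.x,3),np.round(f(r.x),1))
# order FR,BR,BL,FL
fit(58,[250,230],[(325,140),(165,35),(65,148),(235,258)],[280,140],[(82,160),(250,175),(318,78),(165,65)])
fit(65,[308,170],[(318,135),(180,40),(83,130),(230,230)],[225,205],[(40,162),(228,212),(340,72),(145,35)])
E
```

```text
[ 4.77509e+02  1.32761e+02 -1.90000e-02] [ 2.  -1.4 -0.5 -2.6 -2.3 -1.9 -0.3  0.7 -2.5 -2.5  0.6 -0.8  0.4 -0.1
 -4.5 -0.9]
[ 4.58409e+02 -1.53229e+02 -5.50000e-02] [ 1.1 -2.6 -1.9 -2.3 -1.5 -0.8  1.  -0.2 -2.5  0.1 -0.6 -0.5  0.3 -1.9
  2.4 -1.7]
```

{"fn": "step_arm", "kwargs": {"plan": [[[424,-491,-60,18.5,-1],[424,-491,-60,18.5,-1],[424,-491,-60,18.5,-1],[424,-491,-60,18.5,-1],[424,-491,-60,18.5,-1],[424,-491,-60,18.5,-1],[424,-491,-60,18.5,-1],[424,-491,-60,18.5,-1]]]}}

```text
t: 0.77
eef_pos: [313.1, -296.1, 245.4]
tcp_rot: [-3.142, 0.0, -0.04]
ft_force: [2.9, -0.5, 0.6]
opening: 0.497
grip_force: 0.0
```

{"fn": "step_arm", "kwargs": {"plan": [[[98,-294,-35,0,-1],[98,-294,-35,0,-1],[98,-294,-35,0,-1],[98,-294,-35,0,-1],[98,-294,-35,0,-1],[98,-294,-35,0,-1],[98,-294,-35,0,-1],[98,-294,-35,0,-1]]]}}

```text
t: 1.43
eef_pos: [423.0, -4.7, 280.8]
tcp_rot: [-3.141, -0.001, -0.037]
ft_force: [1.1, -0.3, -0.6]
opening: 0.007
grip_force: 0.0
```

```bash
python3 - <<'E'
from h import *
c=env.get_calibration("wrist");im=env.read_camera("wrist");cv2.imwrite("pics/w1.png",im)
s=env.state();print(s["eef_pos"],s["tcp_rot"],c["K"],np.round(c["extrinsics"],3))
for p in([477.5,132.8,-.019],[458.4,-153.2,-.055]): print(np.round(fish(c,w(p,[[-65,-60,45],[65,-60,73],[65,60,73],[-65,60,45]]))))
cv2.imwrite("pics/w1.png",im)
E
```

```text
[423.67054419  -3.82327902 280.921577  ] [-3.14078846e+00 -1.20490505e-03 -3.63355211e-02] [[309.70691629   0.         320.14237595]
 [  0.         309.70691629 201.34922597]
 [  0.           0.           1.        ]] [[-3.60000e-02 -9.99000e-01  0.00000e+00  9.65100e+00]
 [ 9.59000e-01 -3.50000e-02 -2.82000e-01 -3.55438e+02]
 [ 2.82000e-01 -1.00000e-02  9.59000e-01 -5.74654e+02]
 [ 0.00000e+00  0.00000e+00  0.00000e+00  1.00000e+00]]
[[262. 184.]
 [253.  86.]
 [166.  95.]
 [182. 186.]]
[[461. 192.]
 [478. 102.]
 [392.  93.]
 [382. 190.]]
```

View pics/w1.png

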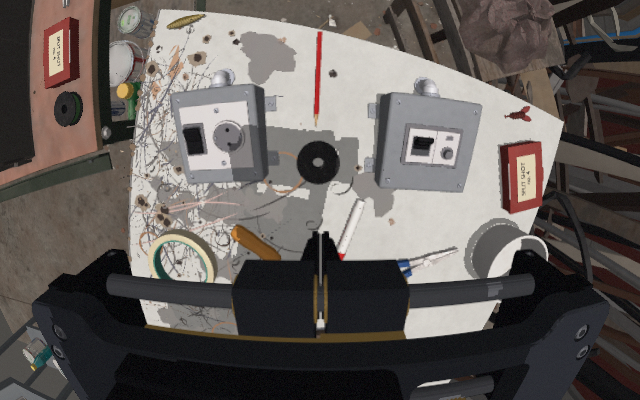

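The wrist view agrees with the estimates: socket box at about (225,135), breaker at (430,140). The rocker is at (193,139), the lever at (424,143) and the button at (447,153). I'll zoom in to get precise points.

```bash
python3 - <<'E'
import cv2,numpy as np
a=cv2.imread("pics/w1.png")
c=lambda u,v:cv2.resize(a[v:v+120,u:u+120],(400*3//2,600),interpolation=cv2.INTER_CUBIC)[:, :]
x=np.hstack([cv2.resize(a[75:195,168:273],None,fx=3.8,fy=3.8,interpolation=2),cv2.resize(a[75:195,372:477],None,fx=3.8,fy=3.8,interpolation=2)])
print(x.shape);cv2.imwrite("pics/w1z.png",x)
E
```

```text
(456, 798, 3)
```

View pics/w1z.png

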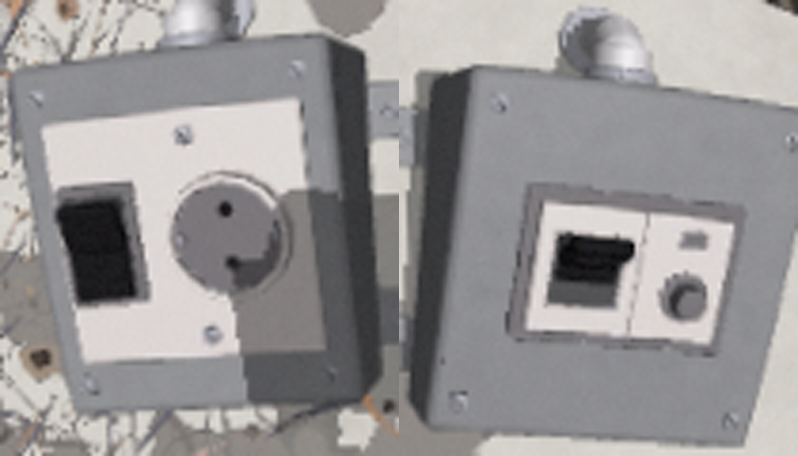

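```bash
python3 - <<'E'
from h import *
c=env.get_calibration("wrist")
px=lambda z,o:(np.array(z,float)+.5)/3.8-.5+o
def fit(L,z,o,p0):
    z=px(z,o);f=lambda p:(fish(c,w(p,L))-z).ravel()
    r=least_squares(f,p0,x_scale=[10,10,.1],loss='soft_l1');print(np.round(r.x,3),np.round(f(r.x),1));return r.x
L=[[65,58,73],[65,-58,73],[-65,-58,45],[-65,58,45]]
s=fit(np.array(L,float),[(13,72),(325,38),(352,402),(80,408)],[168,75],[477,132,-.02])
Lb=np.array([[65,65,73],[-65,-65,45],[-65,65,45]]+[pan(a,y,5) for a,y in((23,36),(23,-36),(-23,-36),(-23,36))])
b=fit(Lb,[(71,68),(343,443),(31,428),(141,200),(343,220),(316,353),(123,333)],[372,75],[458,-153,-.05])
def solve(p,z,o,h): # image -> a,y on panel height h
    z=px([z],o);r=least_squares(lambda q:(fish(c,w(p,pan(q[0],q[1],h)))-z).ravel(),[0,0]);return np.round(r.x,1)
print('rocker front edge',solve(s,(107,300),[168,75],9),'back',solve(s,(88,202),[168,75],15))
for q in[(60,190),(132,183),(147,298),(77,305)]:print('frame',solve(s,q,[168,75],5))
print('button',solve(b,(290,298),[372,75],15))
for q in[(162,237),(235,240),(235,262)]:print('lever tip edge',solve(b,q,[372,75],20))
sp=lambda p,a,y,h:np.round(w(p,pan(a,y,h))[0],1)
print('rb',sp(s,14,33,14),'rf',sp(s,-14,33,14),'btn',sp(b,0,-21,15),'hinge',sp(b,0,17,-1))
E
```

```text
[ 4.80905e+02  1.30967e+02 -1.90000e-02] [-2.2 -1.1  0.7 -1.2  2.2  1.5 -3.8  2.2]
[ 4.59942e+02 -1.53748e+02 -7.20000e-02] [-0.2 -1.3  2.2  1.4 -0.8  1.4  0.9  0.5 -1.4  0.4 -0.6 -2.5  0.9 -0.7]
rocker front edge [-18.1  27.7] back [19.2 26.2]
frame [22.  40.8]
frame [22.1 13.3]
frame [-19.6  14. ]
frame [-20.6  41.6]
button [ -3.4 -18.4]
lever tip edge [15.5 33. ]
lever tip edge [16.7  7.6]
lever tip edge [9.2 6.3]
rb [492.3 163.8  75.6] rf [464.9 164.3  69.8] btn [ 455.3 -174.5   73.7] hinge [ 461.4 -136.8   58. ]
```

{"fn": "step_arm", "kwargs": {"plan": [[[57.5,-164,120,0,-1],[57.5,-164,120,0,-1],[57.5,-164,120,0,-1],[57.5,-164,120,0,-1],[57.5,-164,120,0,-1],[57.5,-164,170,0,-1],[57.5,-164,170,0,-1],[57.5,-164,170,0,-1]]]}}

```text
t: 2.15
eef_pos: [484.5, 153.1, 107.9]
tcp_rot: [3.14, 0.006, -0.038]
ft_force: [0.1, -0.8, 0.0]
opening: 0.004
grip_force: 0.0
```

```bash
python3 - <<'E'
from h import *
c=env.get_calibration("wrist");im=env.read_camera("wrist");cv2.imwrite("pics/w2.png",im)
s=env.state();print(s["eef_pos"],s["ft_force"],fish(c,np.array([s["eef_pos"]])))
p=[480.9,131,-.019]
for q in [(19,38,15),(19,16,15),(-18,16,9),(-18,38,9)]:print(np.round(fish(c,w(p,pan(*q)))))
E
```

```text
[485.59751915 152.89641292 109.95893186] [ 0.62991466 -0.16087214  0.78741398] [[319.19429494 249.03671008]]
[[296. 214.]]
[[328. 214.]]
[[328. 251.]]
[[299. 251.]]
```

View pics/w2.png

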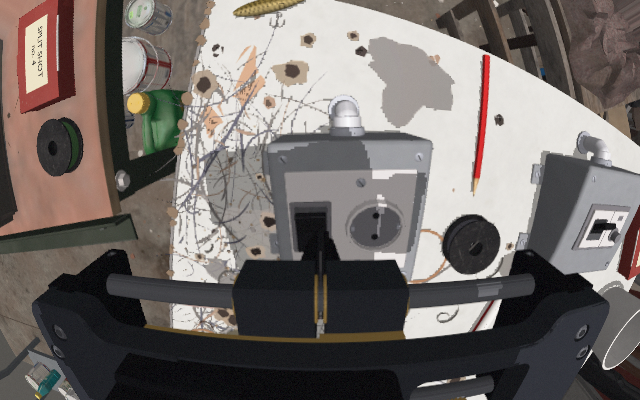

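The rocker shows at u 293–330 with its back edge near v 211, within about 3 mm of the prediction. I'll shift 5 mm left and come down gently.

{"fn": "step_arm", "kwargs": {"plan": [[[2,-5,10,0,-1],[2,-5,28,0,-1],[2,-5,32,0,-1],[2,-5,34,0,-1],[2,-5,35,0,-1],[2,-5,36,0,-1],[2,-5,36,0,-1]]]}}

```text
t: 2.78
eef_pos: [489.2, 158.2, 75.2]
tcp_rot: [-3.141, -0.002, -0.039]
ft_force: [1.0, -2.4, 3.8]
opening: 0.001
grip_force: 1.7
```

Contact (3.8 N). I'll press a little further.

{"fn": "step_arm", "kwargs": {"plan": [[[0,0,1,0,-1],[0,0,2,0,-1],[0,0,3,0,-1],[0,0,3,0,-1]]]}}

```text
t: 3.12
eef_pos: [488.1, 158.4, 71.1]
tcp_rot: [3.141, 0.001, -0.039]
ft_force: [0.1, -0.9, 0.3]
opening: 0.006
grip_force: 0.4
```

{"fn": "step_arm", "kwargs": {"plan": [[[0,0,1.5,0,-1],[0,0,1.5,0,-1],[0,0,-40,0,-1],[-60,0,-60,0,-1],[-60,0,-60,0,-1],[-60,0,-60,0,-1],[-60,0,-60,0,-1]]]}}

```text
t: 3.7
eef_pos: [428.0, 160.9, 131.8]
tcp_rot: [-3.141, -0.001, -0.039]
ft_force: [0.7, -0.3, 0.9]
opening: 0.007
grip_force: 0.0
```

```bash
python3 - <<'E'
from h import *
c=env.get_calibration("wrist");im=env.read_camera("wrist")
s=env.state();print(s["eef_pos"],s["tcp_rot"],s["ft_force"])
p=[480.9,131,-.019]
for q in [(14,27,14),(14,27,9),(-14,27,9),(-14,27,14)]:print(np.round(fish(c,w(p,pan(*q))),1))
u,v=fish(c,w(p,pan(0,27,8)))[0].astype(int)
cv2.imwrite("pics/w3.png",cv2.resize(im[v-50:v+50,u-65:u+65],None,fx=5,fy=5,interpolation=2)); print(u,v)
E
```

```text
[428.79359236 160.8753547  131.41619682] [-3.14149069e+00 -6.72129139e-04 -3.88118978e-02] [0.39540162 0.22817731 0.93526791]
[[320.  134.6]]
[[320.  132.8]]
[[320.7 167.5]]
[[320.7 170. ]]
320 150
```

View pics/w3.png

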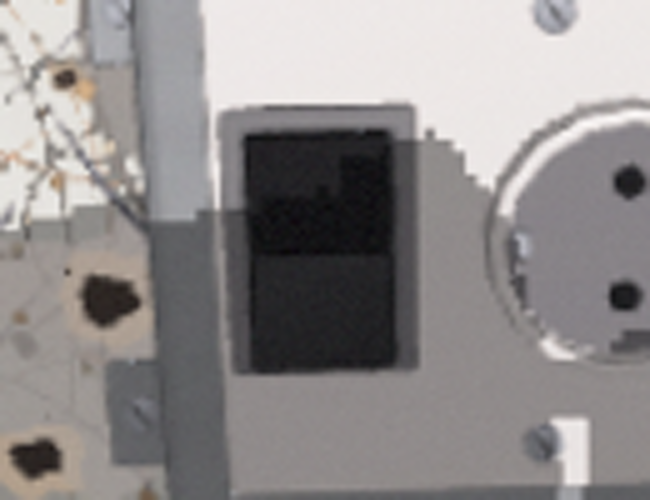

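The rocker's front end now fills the frame's front and its back end is sunk, so the rocker is off. Next, the test button.

{"fn": "step_arm", "kwargs": {"plan": [[[38,335,0,2,-1],[38,335,0,2,-1],[38,335,0,2,-1],[38,335,0,2,-1],[38,335,0,2,-1],[38,335,0,2,-1],[38,335,0,2,-1],[38,335,0,2,-1]]]}}

```text
t: 4.42
eef_pos: [453.3, -174.5, 130.6]
tcp_rot: [-3.141, 0.001, -0.075]
ft_force: [1.6, 0.5, -0.7]
opening: 0.006
grip_force: 0.0
```

{"fn": "step_arm", "kwargs": {"plan": [[[0,0,0,0,-1],[0,0,0,0,-1],[0,0,0,0,-1]]]}}

```text
t: 4.67
eef_pos: [452.9, -171.7, 130.6]
tcp_rot: [-3.141, 0.001, -0.075]
ft_force: [1.4, 1.3, -0.5]
opening: 0.005
grip_force: 0.0
```

```bash
python3 - <<'E'
from h import *
c=env.get_calibration("wrist");im=env.read_camera("wrist")
s=env.state();print(s["eef_pos"],s["tcp_rot"],s["ft_force"])
p=[459.9,-153.7,-.072]
print(fish(c,w(p,pan(0,-21,15))),fish(c,w(p,pan(0,17,5))))
u,v=fish(c,w(p,pan(0,0,5)))[0].astype(int)
cv2.imwrite("pics/w4.png",cv2.resize(im[v-50:v+50,u-65:u+65],None,fx=5,fy=5,interpolation=2)); print(u,v)
E
```

```text
[ 452.99557673 -171.05307426  130.76940299] [-3.14103537e+00  1.13890372e-03 -7.36963632e-02] [ 0.26243768 -0.92169405  0.46583082]
[[322.38375957 214.75649281]] [[275.27187984 208.37808229]]
296 208
```

View pics/w4.png

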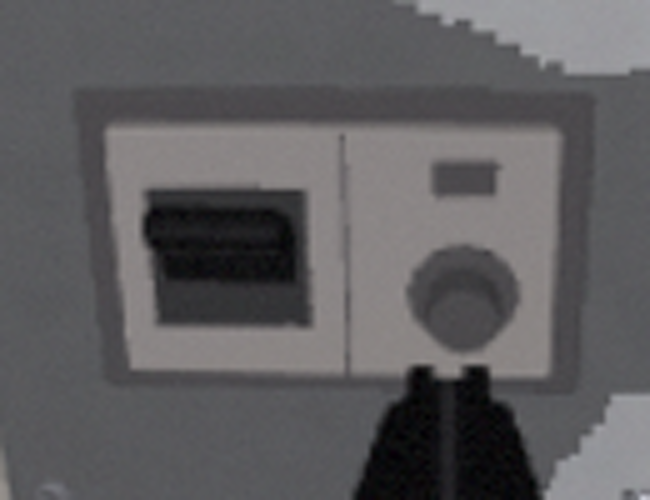

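```bash
python3 - <<'E'
from h import *
c=env.get_calibration("wrist");p=[459.9,-153.7,-.072]
def solve(z,h):
    z=np.array(z)/5+[296-65,208-50];r=least_squares(lambda q:(fish(c,w(p,pan(q[0],q[1],h)))-z).ravel(),[0,0]);return np.round(r.x,1)
for z in [(105,125),(562,125),(552,378),(125,370)]:print('face',solve(z,5))
a=solve((463,298),5);b=solve((463,318),15);print('btn',a,b,w(p,pan(*b,15)))
for z in [(147,190),(305,190),(312,325),(157,325)]:print('win',solve(z,5))
for z in [(145,225),(292,225)]:print('tip',solve(z,20))
s=env.state()['eef_pos'];e=fish(c,np.array([s]))[0];print((e-[231,158])*5)
E
```

```text
face [22.7 34.7]
face [ 22.4 -36.5]
face [-24.7 -36.5]
face [-23.4  36.2]
btn [ -8.8 -21.4] [ -6.4 -21.3] [[ 449.01320408 -174.27012249   72.34157919]]
win [11.2 29. ]
win [11.1  3.6]
win [-14.1   3.6]
win [-14.3  29.7]
tip [13.1 26.5]
tip [13.1  4.3]
[439.38143855 456.02281566]
```

The white face matches the pose to within 1.5 mm. The button sits 7 mm in front of the middle, at world (449, -174).

{"fn": "step_arm", "kwargs": {"plan": [[[-3,4.5,20,0,-1],[-3,4.5,40,0,-1],[-3,4.5,50,0,-1],[-3,4.5,52,0,-1],[-3,4.5,52,0,-1]]]}}

```text
t: 5.13
eef_pos: [449.7, -174.8, 78.9]
tcp_rot: [-3.141, 0.001, -0.072]
ft_force: [0.8, 0.4, -0.4]
opening: 0.006
grip_force: 0.0
```

{"fn": "step_arm", "kwargs": {"plan": [[[0,0,2,0,-1],[0,0,4,0,-1],[0,0,6,0,-1],[0,0,6,0,-1]]]}}

```text
t: 5.47
eef_pos: [449.8, -175.9, 73.4]
tcp_rot: [3.141, -0.0, -0.074]
ft_force: [-0.2, 0.3, -0.0]
opening: 0.006
grip_force: 0.0
```

{"fn": "step_arm", "kwargs": {"plan": [[[0,0,1,0,-1],[0,0,2,0,-1],[0,0,3,0,-1],[0,0,3,0,-1]]]}}

```text
t: 5.8
eef_pos: [450.2, -176.1, 70.6]
tcp_rot: [3.141, -0.001, -0.074]
ft_force: [1.7, 1.2, 4.5]
opening: 0.007
grip_force: 2.2
```

{"fn": "step_arm", "kwargs": {"plan": [[[0,0,1,0,-1],[0,0,1,0,-1]]]}}

```text
t: 5.97
eef_pos: [450.0, -176.2, 69.4]
tcp_rot: [3.141, -0.001, -0.074]
ft_force: [2.5, -1.7, 3.3]
opening: 0.0
grip_force: 1.1
```

{"fn": "step_arm", "kwargs": {"plan": [[[0,0,1,0,-1],[0,0,2,0,-1],[0,0,2,0,-1]]]}}

```text
t: 6.22
eef_pos: [450.1, -176.2, 67.3]
tcp_rot: [3.141, -0.001, -0.074]
ft_force: [2.8, 0.1, 4.6]
opening: 0.006
grip_force: 2.2
```

```bash
python3 - <<'E'
from h import *
c=env.get_calibration("wrist");p=[459.9,-153.7,-.072]
im=env.read_camera("wrist");print(env.state()["ft_force"])
u,v=fish(c,w(p,pan(0,10,5)))[0].astype(int)
cv2.imwrite("pics/w5.png",cv2.resize(im[v-60:v+60,u-80:u+80],None,fx=4,fy=4,interpolation=2)); print(u,v)
E
```

```text
[1.78801968 0.49082879 3.32998556]
264 235
```

View pics/w5.png

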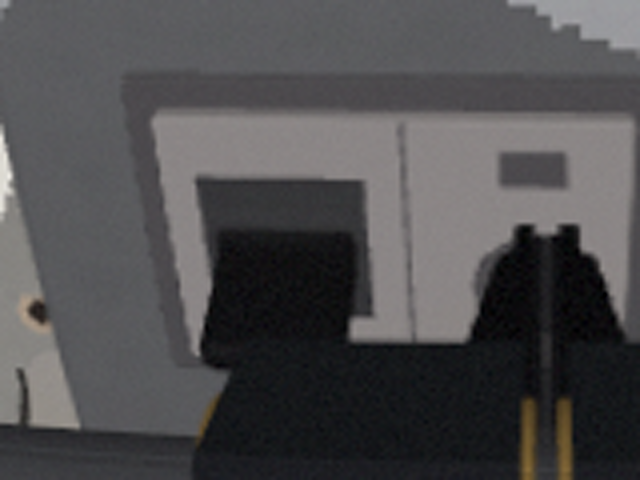

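The lever has dropped: it now leans to the front and reaches past the window's lower edge. Next I'll release the button, go over to the lever's front side and push it back.

{"fn": "step_arm", "kwargs": {"plan": [[[0,0,-15,0,-1],[0,0,-45,0,-1],[-28,0,-45,0,-1],[-28,-36,-45,0,-1],[-28,-36,-45,0,-1],[-28,-36,-45,0,-1]]]}}

```text
t: 6.77
eef_pos: [423.9, -137.1, 112.3]
tcp_rot: [-3.141, 0.001, -0.072]
ft_force: [0.9, 0.6, -0.1]
opening: 0.004
grip_force: 0.0
```

{"fn": "step_arm", "kwargs": {"plan": [[[0,0,20,0,-1],[0,0,35,0,-1],[0,0,40,0,-1],[0,0,40,0,-1]]]}}

```text
t: 7.1
eef_pos: [424.0, -138.1, 71.2]
tcp_rot: [-3.141, 0.003, -0.074]
ft_force: [-0.3, -0.1, 0.1]
opening: 0.004
grip_force: 0.0
```

{"fn": "step_arm", "kwargs": {"plan": [[[8,0,0,0,-1],[12,-1,0,0,-1],[16,-1,0,0,-1],[20,-1,0,0,-1],[24,-2,0,0,-1],[26,-2,0,0,-1],[26,-2,0,0,-1]]]}}

```text
t: 7.68
eef_pos: [450.9, -137.8, 72.4]
tcp_rot: [3.141, -0.0, -0.074]
ft_force: [-0.7, 0.7, 0.6]
opening: 0.004
grip_force: 0.4
```

{"fn": "step_arm", "kwargs": {"plan": [[[2,0,0,0,-1],[4,0,0,0,-1],[4,0,0,0,-1]]]}}

```text
t: 7.93
eef_pos: [453.0, -137.9, 72.3]
tcp_rot: [-3.141, 0.004, -0.074]
ft_force: [-11.0, -2.0, 7.9]
opening: 0.003
grip_force: 6.1
```

{"fn": "step_arm", "kwargs": {"plan": [[[2,0,0,0,-1],[4,0,0,0,-1],[4,0,0,0,-1]]]}}

```text
t: 8.18
eef_pos: [455.0, -137.9, 72.3]
tcp_rot: [-3.14, 0.008, -0.073]
ft_force: [-20.9, -5.3, 16.6]
opening: 0.004
grip_force: 12.7
```

{"fn": "step_arm", "kwargs": {"plan": [[[-4,0,0,0,-1],[-10,0,0,0,-1],[-30,0,0,0,-1],[-30,0,-40,0,-1],[-4,32,-58,0,-1],[-4,32,-58,0,-1],[-4,32,-58,0,-1],[-4,32,-58,0,-1]]]}}

```text
t: 8.85
eef_pos: [451.8, -170.0, 129.9]
tcp_rot: [-3.141, 0.0, -0.075]
ft_force: [-0.1, -0.7, -0.4]
opening: 0.005
grip_force: 0.0
```

```bash
python3 - <<'E'
from h import *
c=env.get_calibration("wrist");p=[459.9,-153.7,-.072]
im=env.read_camera("wrist");s=env.state();print(s["eef_pos"],s["ft_force"])
g=cv2.cvtColor(im,cv2.COLOR_BGR2GRAY)
q=fish(c,w(p,np.array([pan(0,17,5),pan(13,16,20),pan(-11,16,23)])));print(np.round(q,1))
u=int(q[0,0]);v=int(q[0,1])
print(g[v-20:v+30:2,u-6:u+7].mean(1).round())
old=cv2.cvtColor(cv2.imread("pics/w4.png"),cv2.COLOR_BGR2GRAY)[:,190:260]  # same columns, rows v0=158+/5
print(old[50:350:10].mean(1).round())
cv2.imwrite("pics/w6.png",cv2.resize(im[v-50:v+50,u-45:u+85],None,fx=5,fy=5,interpolation=2))
E
```

```text
[ 451.43761283 -169.55839736  129.57120423] [ 0.85311788 -0.02944334 -0.60264796]
[[277.1 207.2]
 [274.8 201.9]
 [276.7 231. ]]
[134. 134. 134. 122.  52.  44.  18.  24.  32.  18.  28.  17.  16.  39.
  53.  52.  52.  71. 135. 135. 134. 134. 103.  75.  88.]
[ 91.  92.  92.  93.  78.  75.  74.  84. 134. 134. 135. 134. 134. 131.
  69.  54.  24.  21.  32.  22.  23.  17.  16.  30.  52.  52.  52.  56.
 126. 135.]
```

The grey-level profile across the lever matches the earlier "on" picture, so the lever is on again. Now the rocker's front end.

{"fn": "step_arm", "kwargs": {"plan": [[[-14,-327,0,-2,-1],[-14,-327,0,-2,-1],[-14,-327,0,-2,-1],[-14,-327,0,-2,-1],[-14,-327,0,-2,-1],[-14,-327,0,-2,-1],[-14,-327,0,-2,-1],[-14,-327,0,-2,-1]]]}}

```text
t: 9.57
eef_pos: [460.8, 159.8, 129.4]
tcp_rot: [3.141, 0.002, -0.038]
ft_force: [0.0, 0.0, -0.9]
opening: 0.003
grip_force: 0.0
```

{"fn": "step_arm", "kwargs": {"plan": [[[0,0,0,0,-1],[0,0,0,0,-1],[0,0,20,0,-1],[0,0,40,0,-1],[0,0,50,0,-1],[0,0,50,0,-1]]]}}

```text
t: 10.07
eef_pos: [460.9, 155.6, 78.1]
tcp_rot: [3.14, 0.005, -0.04]
ft_force: [-0.1, -0.4, 0.1]
opening: 0.003
grip_force: 0.0
```

{"fn": "step_arm", "kwargs": {"plan": [[[1,-2,4,0,-1],[1,-2,7,0,-1],[1,-2,8,0,-1],[1,-2,9,0,-1],[1,-2,10,0,-1],[1,-2,10,0,-1]]]}}

```text
t: 10.57
eef_pos: [463.5, 158.9, 70.4]
tcp_rot: [3.142, -0.0, -0.039]
ft_force: [-1.0, 0.3, -0.0]
opening: 0.006
grip_force: 0.0
```

{"fn": "step_arm", "kwargs": {"plan": [[[0,0,1,0,-1],[0,0,2,0,-1],[0,0,3,0,-1],[0,0,3,0,-1]]]}}

```text
t: 10.9
eef_pos: [463.3, 159.0, 67.2]
tcp_rot: [3.141, 0.0, -0.039]
ft_force: [-1.0, 0.4, 1.4]
opening: 0.008
grip_force: 0.7
```

{"fn": "step_arm", "kwargs": {"plan": [[[0,0,1,0,-1],[0,0,2,0,-1],[0,0,2,0,-1]]]}}

```text
t: 11.15
eef_pos: [463.6, 159.0, 65.3]
tcp_rot: [3.142, -0.0, -0.039]
ft_force: [-0.8, 0.5, 4.4]
opening: 0.003
grip_force: 2.3
```

{"fn": "step_arm", "kwargs": {"plan": [[[0,0,1,0,-1],[0,0,2,0,-1],[0,0,2,0,-1]]]}}

```text
t: 11.4
eef_pos: [463.9, 159.0, 63.7]
tcp_rot: [-3.141, -0.001, -0.039]
ft_force: [-2.4, -0.8, 11.3]
opening: 0.003
grip_force: 6.0
```

{"fn": "step_arm", "kwargs": {"plan": [[[0,0,-10,0,-1],[0,0,-40,0,-1],[-35,0,-68,0,-1],[-35,0,-68,0,-1],[-35,0,-68,0,-1],[-35,0,-68,0,-1]]]}}

```text
t: 11.9
eef_pos: [428.9, 160.4, 131.5]
tcp_rot: [-3.141, -0.001, -0.039]
ft_force: [0.2, 0.1, -0.3]
opening: 0.003
grip_force: 0.0
```

```bash
python3 - <<'E'
from h import *
c=env.get_calibration("wrist");im=env.read_camera("wrist");s=env.state();print(s["eef_pos"],s["ft_force"])
p=[480.9,131,-.019];u,v=fish(c,w(p,pan(0,27,8)))[0].astype(int)
a=cv2.resize(im[v-40:v+40,u-50:u+50],None,fx=4,fy=4,interpolation=2)
b=cv2.resize(cv2.imread("pics/w3.png")[50:450,75:575],(400,320))
d=cv2.resize(cv2.imread("pics/w6.png"),(400,308))
cv2.imwrite("pics/w7.png",np.vstack([np.hstack([a,b])[:290],np.hstack([d,cv2.resize(im,(400,308))])]))
E
```

```text
[429.03271191 160.35465209 130.95674608] [ 0.03014511  0.80743588 -0.1571235 ]
```

View pics/w7.png

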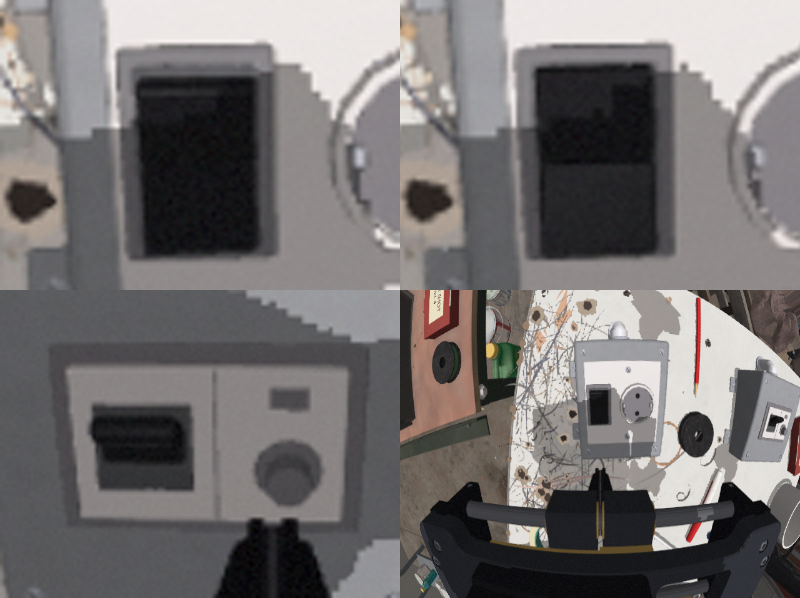

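The rocker has changed over: its back end now stands up and its shading is even, so it is on. The lever is on, the button is out and the arm is clear.

```bash
python3 -c "
from cell import env
print(env.job_done())"
```

```text
the job is handed in; nothing more can be done
None
```

I did the trip test in order and handed it in: rocker off, test button tripped the lever, lever pushed back on, rocker on again. The loose things were not touched; the hand-in printed no verdict, so whether it passed is not known.

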